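Hand in the filings tin through the sprung gate

ROBOT

A 6-joint arm with a two-finger parallel gripper is mounted at the origin on the work surface. World frame = base frame: x ahead of the robot, y to its left, z up, the work surface at z = 0. Lengths are in m, angles in rad, forces in N, time in s.
With the tool pointing down it reaches from about 0.35 to 0.775 m from the base axis. Payload 5.5 kg.
Tool frame: the origin (TCP) lies at the very end of the fingers, on their centre line; the grasp point (between the pads) lies 19 mm behind it; x points along the fingers, y is the direction in which the jaws open and shut, and the axes are right-handed (so a half turn about x gives the same grasp; the last joint's range is limited). The gripper opens to 85 mm and grips with 20 to 120 N. Pads are 22 mm wide; open, the fingers measure 114 mm over their backs; the gripper's body (76 mm by 85 mm) begins 54 mm behind the grasp point. The pads swing forward as they close: fully open they stand 13 mm farther back than shut.
Start: joints at [1.09, 0.313, 0.046, 1.304, 0, 1.431], TCP at [0.192, 0.542, 0.231] pointing down, gripper open.
Joint ranges: [-2.76, 2.76], [-0.86, 1.69], [-1.03, 1.26], [-2.2, 2.34], [-1.47, 1.5], [-3.14, 3.14]. Speed limits (rad/s): [2.57, 2.57, 3.14, 3.14, 3.14, 3.14].

INTERFACE

Orientations are given as a unit quaternion [w, x, y, z].
In Python, from workcell import env gives the robot as it stands.
- The arm moves only by the tool drive_tool, never from a script. Its argument "plan" is a list that holds one entry, the list of rows, each a list of 7 numbers: the shift along the tool's x, y, z in cm, then the turn, a rotation vector about the tool's x, y, z in degrees, then the opening, from 0 (shut) to 1 (fully open). In form: [[[tx, ty, tz, wx, wy, wz, fingers], ...]]. A call has exactly 5 rows; each row shifts and turns the commanded pose from where the row before left it, along the tool's axes as they then stand; what a row does not reach is not made up. A row lasts 1/12 s, in which the tool goes at most 41.7 mm and 7.16 degrees, less where a joint would pass 70% of its speed; a pose out of reach is approached as far as the arm can. A call with a gripper value outside its range is refused whole. The fingers move at their own pace and stop on an object; "squeeze" is the grip in N (left out, the last holds). Time passes only in rows, so rows that do not move let the fingers close, or fill a call up. It gives the time, the measured TCP pose, the force and the opening at its end, in the units of the state.
- env.get_state(): the state, without advancing time (a new reading comes with each control period).
- env.read_camera(name): name is "side" or "top" or "wrist"; returns the picture (400x640x3 uint8, red, green, blue); there is no depth.
- env.camera_model(name): a dict with "camera_matrix" (3x3 intrinsics, pixels), "camera_from_world" (4x4, takes a point from world to camera coordinates); the wrist camera has in their place "T_tool_cam" (4x4, takes a point from camera to tool coordinates, whose origin is the TCP and whose axes are the tool frame's). Camera axes: x right, y down, z forward; pixel columns grow to the right and rows downward; lengths in m; the calibration is good to about 2 mm. A picture is of the moment at which its call begins: read the wrist's pose just before it. camera_model takes no time and is no camera call.
- env.hand_in(): hands the job in, once; it reports no verdict.
The state is a dict: "clock": time; "joint_pos": joint angles; "qvel": joint speeds; "tau": joint torques, N m; "tcp_pos": TCP position; "orientation": TCP orientation; "wrist_force": force on the tool from outside, world axes, zero at the start; "ft_torque": the same for the moment, N m; "finger_gap": finger opening in m.
Only numpy, scipy, OpenCV 4.12 (cv2) and the standard library are available. Lean on these libraries where they do the work, as an engineer would, in place of code of your own. Each camera call takes 0.05 s, during which the arm holds its last target.

TASK

Hand in the square aluminium filings tin: stand it upright in the lane of the wooden hand-in tray, in front of the closed steel gate, then push it along the lane floor through the sprung gate. Push it far enough in that the gate swings fully shut behind it, and leave it standing there; do not lift it over the gate.

Things in the scene. Friction and masses are not known exactly. Their poses are not given: they have to be found in the camera images.
- square_tin: The tall tin that is square from above: closed aluminium, 52 x 52 mm, 44 mm high, 150 to 310 g. Starts upright on the bench among round tins (58 mm across, 28 high; 48 across, 48 high) and a flat oblong one (78 x 50 x 20); the square steel block on a round black rubber foot is no tin. Origin: centre of its underside; z up, x and y along its sides.
- tray: Wooden tray fixed to the bench: straight lane, open above. Origin: mid lane, below the gate, at bench height. x: along the lane, the way to push; z up. Floor 4 mm thick; 80 mm between rails (8 mm thick, tops 20 mm above the bench). Open-ended apron from x = -130 mm to the gate at x = 0; end board, 34 mm high, at x = +215. Posts 8 mm thick, 42 mm high at x = 0, y = +44 and -44.
- gate (a joint): Steel flap 3 mm thick across the lane, 6 to 39 mm above the bench, on an upright hinge at x = 0, y = +41 mm of the tray, 77 mm long. 0 rad = shut; grows as it swings inwards (+x) to 1.5; cannot swing outwards. A weak spring (under 1 N at the tin) shuts it. It sweeps 80 mm behind the gate line: it shuts freely once the tin's centre is past x = +110 mm and the pusher is withdrawn.

How it is judged:
On the way, in this order (a step that is already met when the one before it is completed fails the run):
1. the square tin stands upright on the lane floor in front of the gate, the gate shut (y of square_tin in the frame of tray between -0.02 and 0.02 m and z of square_tin in the frame of tray below 0.012 m and angle between square_tin's own z axis and vertical below 0.15 rad and x of square_tin in the frame of tray between -0.125 and -0.02 m and value of joint gate below 0.2 rad), for 0.1 s.
2. the tin, standing on the lane floor, is pushed through the gateway with the gate swung open (y of square_tin in the frame of tray between -0.02 and 0.02 m and z of square_tin in the frame of tray below 0.012 m and angle between square_tin's own z axis and vertical below 0.15 rad and x of square_tin in the frame of tray between -0.01 and 0.07 m and value of joint gate above 0.3 rad), for 0.04 s.
At the end, for the whole second after the job is handed in: The square tin stands upright (within 0.15 rad) and at rest on the lane floor behind the gate, its centre 90 to 195 mm past the gate line, between the rails, and the gate has swung shut (below 0.1 rad) (y of square_tin in the frame of tray between -0.02 and 0.02 m and z of square_tin in the frame of tray below 0.012 m and angle between square_tin's own z axis and vertical below 0.15 rad and x of square_tin in the frame of tray between 0.09 and 0.195 m and value of joint gate below 0.1 rad and linear speed of square_tin below 0.02 m/s); the robot touches nothing.
It fails at once if the tin is tipped over (beyond 0.6 rad) (angle between square_tin's own z axis and vertical above 0.6 rad).
It also fails if it takes over 51 s, if anything falls off the work surface, if the arm or the gripper's body presses on something with over 40 N, if the wrist force passes 120 N, or if a joint passes its speed limit or range.

## Working session

There is one attempt and no reset: what is moved stays moved. The work goes in short steps, Python scripts to look and compute and a tool call to move; the robot and the scene stay as the last step left them, time stands still between calls to the robot, and variables do not carry over. Pictures are saved under pics/ and viewed, and the job is handed in when it is done.

Besides the shell and the picture viewer there is one more tool, called after "Emit:" by a JSON object that holds its "op" and its "data". drive_tool: Moves the arm, as the interface text tells. Its arguments: {"type":"object","properties":{"plan":{"type":"array","items":{"type":"array","items":{"type":"array","items":{"type":"number"}}}},"squeeze":{"type":"number"}},"required":["plan"]}

```bash
ls; mkdir -p pics
python3 - <<'E'
from workcell import env
import cv2, numpy as np
np.set_printoptions(precision=4,suppress=True)
print(env.get_state())
for n in ["top","side"]:
    im=env.read_camera(n); cv2.imwrite(f"pics/{n}0.png",im[:,:,::-1]); m=env.camera_model(n); print(n,m)
print(env.camera_model("wrist"))
E
```

```text
pics
{'clock': 0.0, 'joint_pos': array([ 1.0904,  0.314 ,  0.045 ,  1.3036, -0.    ,  1.4312]), 'qvel': array([ 0.0004, -0.0008,  0.0006, -0.0016,  0.0004,  0.001 ]), 'tau': array([ -0.0011, -48.0629,  29.8534,   0.0195,  -0.0002,   0.    ]), 'tcp_pos': array([0.1919, 0.5415, 0.2304]), 'orientation': array([ 0.6967,  0.1193,  0.697 , -0.1205]), 'wrist_force': array([-0.6951, -0.7394, -0.1515]), 'ft_torque': array([-0.0125,  0.0287,  0.0187]), 'finger_gap': 0.08561114011519592}
top {'camera_matrix': array([[415.4433,   0.    , 312.4614],
       [  0.    , 415.4433, 201.7054],
       [  0.    ,   0.    ,   1.    ]]), 'camera_from_world': array([[ 0.0186, -0.9998, -0.0018, -0.1234],
       [-0.997 , -0.0184, -0.0749,  0.5058],
       [ 0.0748,  0.0031, -0.9972,  0.7695],
       [ 0.    ,  0.    ,  0.    ,  1.    ]])}
side {'camera_matrix': array([[485.592 ,   0.    , 310.2698],
       [  0.    , 485.592 , 185.4502],
       [  0.    ,   0.    ,   1.    ]]), 'camera_from_world': array([[ 0.779 , -0.627 , -0.0077, -0.4746],
       [-0.3088, -0.3728, -0.875 ,  0.1394],
       [ 0.5458,  0.684 , -0.484 ,  0.6706],
       [ 0.    ,  0.    ,  0.    ,  1.    ]])}
{'camera_matrix': array([[279.5159,   0.    , 318.0244],
       [  0.    , 279.5159, 198.8744],
       [  0.    ,   0.    ,   1.    ]]), 'T_tool_cam': array([[-0.0002, -0.3191,  0.9477, -0.1428],
       [ 1.    ,  0.0007,  0.0004, -0.0006],
       [-0.0008,  0.9477,  0.3191, -0.0815],
       [ 0.    ,  0.    ,  0.    ,  1.    ]])}
```

View pics/top0.png

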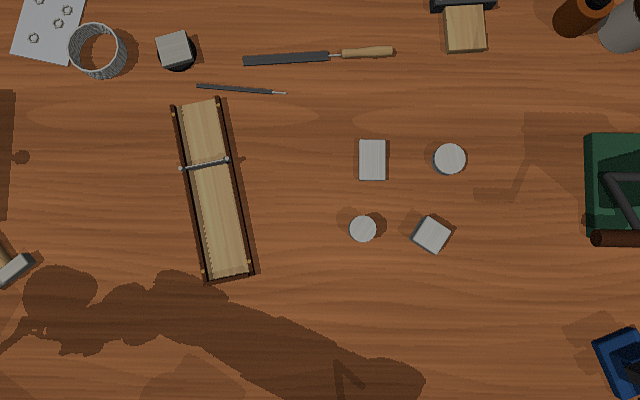

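View pics/side0.png

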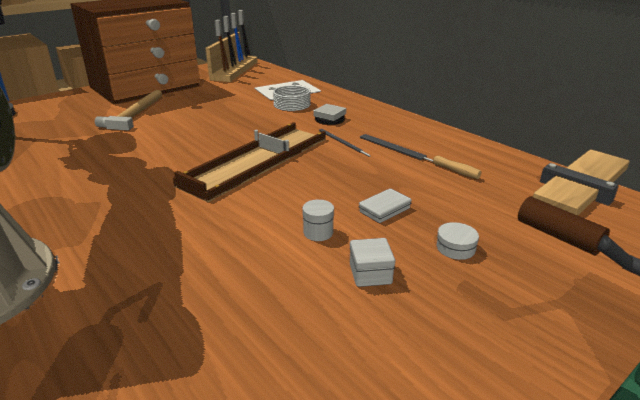

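```bash
cat > h.py <<'E'
import cv2, numpy as np
from workcell import env
np.set_printoptions(precision=4,suppress=True)
def ray(m,uv,z):
    uv=np.atleast_2d(uv).astype(float)
    d=np.c_[uv,np.ones(len(uv))]@np.linalg.inv(m["camera_matrix"]).T
    T=m["camera_from_world"];R=T[:3,:3];c=-R.T@T[:3,3]
    d=d@R
    return c+d*((z-c[2])/d[:,2])[:,None]
def proj(m,P):
    P=np.atleast_2d(P);T=m["camera_from_world"]
    q=(P@T[:3,:3].T+T[:3,3])@m["camera_matrix"].T
    return q[:,:2]/q[:,2:]
E
python3 - <<'E'
from h import *
im=cv2.imread("pics/top0.png");m=env.camera_model("top")
hsv=cv2.cvtColor(im,cv2.COLOR_BGR2HSV)
print(hsv[235,432],hsv[159,450],hsv[130,205],hsv[230,225])
mask=((hsv[:,:,1]<50)&(hsv[:,:,2]>110)).astype(np.uint8)
cs,_=cv2.findContours(mask,0,2)
for c in cs:
    if 200<cv2.contourArea(c)<4000:
        r=cv2.minAreaRect(c);b=cv2.boxPoints(r);z=.044
        w=ray(m,b,z);print(r,cv2.contourArea(c),"\n",w.mean(0),np.linalg.norm(w[1]-w[0]),np.linalg.norm(w[2]-w[1]),np.degrees(np.arctan2(*(w[1]-w[0])[[1,0]])))
sub=lambda y0,y1,x0,x1,s,n:cv2.imwrite(n,cv2.resize(im[y0:y1,x0:x1],None,fx=s,fy=s,interpolation=cv2.INTER_CUBIC))
sub(85,295,155,275,2.8,"pics/tray0.png")
sub(205,265,400,465,8,"pics/tin0.png")
E
```

```text
[ 17  12 149] [ 25  10 149] [ 17 100 150] [ 18  97 153]
((10.207305908203125, 268.6341552734375), (12.493901252746582, 33.88970947265625), 51.34019470214844) 344.0 
 [0.3741 0.4328 0.044 ] 0.0598522753541595 0.023242201131902254 -49.28624470561175
((431.6462097167969, 234.77256774902344), (28.720237731933594, 28.119394302368164), 32.735225677490234) 757.5 
 [ 0.4497 -0.3326  0.044 ] 0.05177577344310725 0.05194504755914867 -32.479806725542666
((362.5, 228.0), (26.0, 25.0), 90.0) 520.0 
 [ 0.4597 -0.2064  0.044 ] 0.04579051347141723 0.04742994315669089 -88.94002365513732
((450.0, 158.0), (30.0, 30.0), 90.0) 706.5 
 [ 0.592 -0.367  0.044] 0.05562900544452499 0.05612664768336941 -88.95777648630052
((371.5, 159.0), (40.0, 25.0), 90.0) 977.5 
 [ 0.5875 -0.2218  0.044 ] 0.04642270711813901 0.07481304995917656 -88.95877645452173
((172.9226531982422, 47.521484375), (29.440828323364258, 30.511404037475586), 74.47589111328125) 844.5 
 [0.7936 0.1552 0.044 ] 0.05760501995437303 0.05772556911329196 -72.84843725522485
```

Run:
```python
from h import *
im=cv2.imread("pics/top0.png")
a=cv2.resize(im[85:185,160:250],None,fx=5.5,fy=5.5,interpolation=cv2.INTER_CUBIC);b=cv2.resize(im[200:300,160:270],None,fx=5.5,fy=5.5,interpolation=cv2.INTER_CUBIC)
cv2.imwrite("pics/ta.png",a);cv2.imwrite("pics/tb.png",b)
```

```text
(no output)
```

View pics/ta.png

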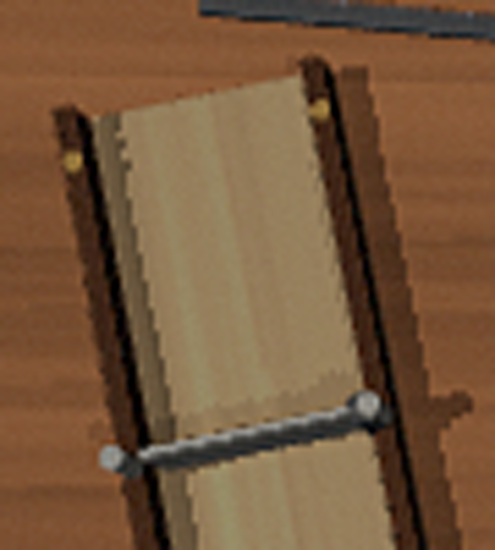

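View pics/tb.png

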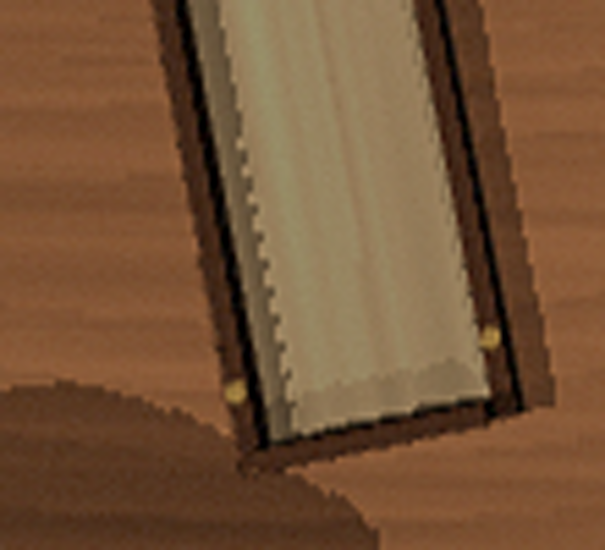

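View pics/tin0.png

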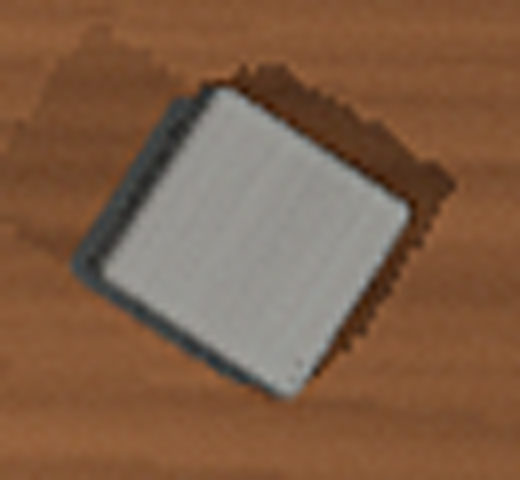

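Run:
```python
from h import *
m=env.camera_model("top")
f=lambda p,o:(np.array(p)+.5)/5.5-.5+np.array(o)
A=(160,85);B=(160,200)
s=ray(m,[f((72,160),A),f((320,110),A),f((235,390),B),f((490,337),B)],.020)
p=ray(m,[f((112,457),A),f((369,404),A)],.042)
print(s,p,np.linalg.norm(s[0]-s[1]),np.linalg.norm(s[2]-s[3]),np.linalg.norm(p[0]-p[1]),np.linalg.norm(s[0]-s[2]))
d=(s[2]-s[0])+(s[3]-s[1]);d=d[:2]/np.linalg.norm(d[:2]);print("dir",d,np.degrees(np.arctan2(d[1],d[0])))
n=np.array([-d[1],d[0]]);o=p.mean(0)[:2]; sc=s.mean(0)[:2]
print("o",o,"lat offset of screws",(s[:,:2]-o)@n,"along",(s[:,:2]-o)@d, (p[:,:2]-o)@n,(p[:,:2]-o)@d)
for x in (-.13,-.07,0,.14,.215): print(x,o+d*x,np.linalg.norm(o+d*x))
# side cross check
ms=env.camera_model("side")
print(proj(ms,[.4497,-.3326,.044]),proj(ms,[*o,.042]),proj(m,[*o,.042]))
```

```text
[[0.673  0.1584 0.02  ]
 [0.6924 0.0722 0.02  ]
 [0.3749 0.0898 0.02  ]
 [0.3945 0.0035 0.02  ]] [[0.565  0.1328 0.042 ]
 [0.5846 0.0467 0.042 ]] 0.08841538384523788 0.08845830783890576 0.08825021090119113 0.30580660322445186
dir [-0.9745 -0.2244] -167.03070204457677
o [0.5748 0.0897] lat offset of screws [-0.0449  0.0435 -0.0449  0.0435] along [-0.1111 -0.1107  0.1947  0.1951] [-0.0441  0.0441] [-0.0001  0.0001]
-0.13 [0.7015 0.1189] 0.7114760082504693
-0.07 [0.643  0.1055] 0.6515877714049183
0 [0.5748 0.0897] 0.5817472729867915
0.14 [0.4384 0.0583] 0.44221761746209265
0.215 [0.3653 0.0415] 0.36761673398304034
[[371.3692 248.0628]] [[270.7631 134.1579]] [[203.3363 162.8599]]
```

```bash
cat >> h.py <<'E'
from scipy.spatial.transform import Rotation as Ro
O=np.array([.5748,.0897]);D=np.array([-.9745,-.2244]);N=np.array([.2244,-.9745])
def toray(x,y,z): return np.r_[O+D*x+N*y,z]
def goal(ydeg):
    # tool x down, tool y at ydeg
    a=np.radians(ydeg);x=np.array([0,0,-1.]);y=np.array([np.cos(a),np.sin(a),0])
    return Ro.from_matrix(np.c_[x,y,np.cross(x,y)])
def delta(p,ydeg):
    s=env.get_state();q=s["orientation"];R=Ro.from_quat(q[[1,2,3,0]])
    M=R.as_matrix()
    print("t",round(s["clock"],2),"tcp",s["tcp_pos"],"ydir",round(np.degrees(np.arctan2(M[1,1],M[0,1])),2),"gap",round(s["finger_gap"],4),"F",s["wrist_force"],"j",s["joint_pos"])
    G=goal(ydeg)
    print("shift cm, tool axes:",M.T@(np.array(p)-s["tcp_pos"])*100,"rotvec deg:",np.degrees((R.inv()*G).as_rotvec()),"| in goal axes:",G.as_matrix().T@(np.array(p)-s["tcp_pos"])*100)
E
python3 - <<'E'
from h import *
R=goal(0).as_matrix();print(R)
delta([.45,-.05,.2],-32.5)
delta([.4497,-.3326,.15],-32.5)
delta([.4497,-.3326,.15],147.5)
E
```

```text
[[ 0.  1.  0.]
 [ 0.  0. -1.]
 [-1.  0.  0.]]
t 0.1 tcp [0.192  0.5415 0.2305] ydir 70.47 gap 0.0854 F [ 0.0874 -0.0215  0.244 ] j [1.0904 0.314  0.0451 1.3036 0.     1.4312]
shift cm, tool axes: [  3.1165 -47.1191  44.0904] rotvec deg: [102.9729   0.0764   0.0813] | in goal axes: [ 3.0482 53.5433 36.0238]
t 0.1 tcp [0.192  0.5415 0.2305] ydir 70.47 gap 0.0854 F [ 0.0874 -0.0215  0.244 ] j [1.0904 0.314  0.0451 1.3036 0.     1.4312]
shift cm, tool axes: [  8.1589 -73.7553  53.5093] rotvec deg: [102.9729   0.0764   0.0813] | in goal axes: [ 8.0482 68.7021 59.8741]
t 0.1 tcp [0.192  0.5415 0.2305] ydir 70.47 gap 0.0854 F [ 0.0874 -0.0215  0.244 ] j [1.0904 0.314  0.0451 1.3036 0.     1.4312]
shift cm, tool axes: [  8.1589 -73.7553  53.5093] rotvec deg: [-77.0271  -0.0764   0.0718] | in goal axes: [  8.0482 -68.7021 -59.8741]
```

Emit:
{"op": "drive_tool", "data": {"plan": [[[0,-0.5,4,4,0,0,1],[0,-0.5,4,4,0,0,1],[0,-0.5,4,4,0,0,1],[0,-0.5,4,4,0,0,1],[0,-0.5,4,4,0,0,1]]]}}

```text
clock: 0.52
tcp_pos: [0.3585, 0.4269, 0.2307]
orientation: [0.665, 0.24, 0.665, -0.24]
wrist_force: [0.1, 1.3, 0.1]
finger_gap: 0.0852
```

Emit:
{"op": "drive_tool", "data": {"plan": [[[0,-0.5,4,4,0,0,1],[0,-0.5,4,4,0,0,1],[0,-0.5,4,4,0,0,1],[0,-0.5,4,4,0,0,1],[0,-0.5,4,4,0,0,1]]]}}

```text
clock: 0.93
tcp_pos: [0.4742, 0.2626, 0.2308]
orientation: [0.613, 0.352, 0.613, -0.352]
wrist_force: [0.9, 0.5, -0.6]
finger_gap: 0.0854
```

Emit:
{"op": "drive_tool", "data": {"plan": [[[0,-0.5,4,4,0,0,1],[0,-0.5,4,4,0,0,1],[0,-0.5,4,4,0,0,1],[0,-0.5,4,4,0,0,1],[0,-0.5,4,4,0,0,1]]]}}

```text
clock: 1.35
tcp_pos: [0.5266, 0.0689, 0.2308]
orientation: [0.543, 0.453, 0.543, -0.453]
wrist_force: [0.5, 0.2, -0.0]
finger_gap: 0.0853
```

Emit:
{"op": "drive_tool", "data": {"plan": [[[0,-0.5,4,4,0,0,1],[0,-0.5,4,4,0,0,1],[0,-0.5,4,4,0,0,1],[0,-0.5,4,4,0,0,1],[0,-0.5,4,4,0,0,1]]]}}

```text
clock: 1.77
tcp_pos: [0.5097, -0.131, 0.2308]
orientation: [-0.456, -0.541, -0.456, 0.541]
wrist_force: [0.5, -0.2, -0.4]
finger_gap: 0.0851
```

Run:
```python
from h import *
delta([.4497,-.3326,.15],-32.5)
```

```text
t 1.77 tcp [ 0.5097 -0.131   0.2308] ydir -9.73 gap 0.0851 F [ 0.4684 -0.1963 -0.3812] j [-0.4042  0.219  -0.0808  1.2714  0.0002  1.3363]
shift cm, tool axes: [ 8.0749 -2.506  20.8871] rotvec deg: [22.7738 -0.0102  0.0213] | in goal axes: [ 8.0792  5.7715 20.228 ]
```

Emit:
{"op": "drive_tool", "data": {"plan": [[[1.6,-0.5,3.8,0,0,0,1],[1.6,-0.5,3.8,0,0,0,1],[1.6,-0.5,3.8,0,0,0,1],[1.6,-0.5,3.8,0,0,0,1],[1.6,-0.5,3.8,0,0,0,1]]]}}

```text
clock: 2.18
tcp_pos: [0.4529, -0.3137, 0.1503]
orientation: [0.457, 0.54, 0.457, -0.54]
wrist_force: [0.2, -0.0, 0.2]
finger_gap: 0.0857
```

Emit:
{"op": "drive_tool", "data": {"plan": [[[0,0,1.9,5.8,0,0,1],[0,0,0,5.7,0,0,1],[0,0,0,5.7,0,0,1],[0,0,0,5.6,0,0,1],[0,0,0,0,0,0,1]]]}}

```text
clock: 2.6
tcp_pos: [0.4503, -0.3311, 0.1506]
orientation: [-0.34, -0.62, -0.341, 0.62]
wrist_force: [-0.9, 0.1, -0.9]
finger_gap: 0.0853
```

Run:
```python
from h import *
delta([.4497,-.3326,.008],-32.5)
s=env.get_state();im=env.read_camera("wrist");cv2.imwrite("pics/w1.png",im[:,:,::-1])
m=env.camera_model("wrist");R=Ro.from_quat(s["orientation"][[1,2,3,0]]).as_matrix();T=np.eye(4);T[:3,:3]=R;T[:3,3]=s["tcp_pos"]
cw=np.linalg.inv(T@m["T_tool_cam"]);mm=dict(camera_matrix=m["camera_matrix"],camera_from_world=cw)
G=goal(-32.5).as_matrix();c=np.array([.4497,-.3326,.044])
print(proj(mm,[c+G[:,1]*a*.026+G[:,2]*b*.026 for a,b in((1,1),(1,-1),(-1,-1),(-1,1))]))
```

```text
t 2.6 tcp [ 0.4503 -0.3311  0.1506] ydir -32.5 gap 0.0853 F [-0.8723  0.0692 -0.8571] j [-0.7776  0.3196 -0.1459  1.1067  0.0001  1.3605]
shift cm, tool axes: [14.261   0.0481  0.1696] rotvec deg: [-0.0047 -0.0232  0.0759] | in goal axes: [14.2611  0.0292  0.1638]
[[344.4979 223.7415]
 [346.2555 171.2156]
 [289.1616 171.1684]
 [290.8825 223.6934]]
```

View pics/w1.png

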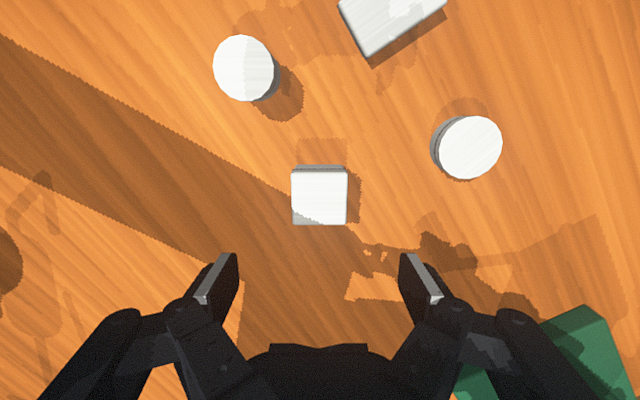

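The wrist picture shows the square tin's top at about columns 291–347 and rows 170–225. That is within 1–2 px of my projection, so I can descend between the fingers.

Emit:
{"op": "drive_tool", "data": {"plan": [[[3,0.05,0.15,0,0,0,1],[3,0,0,0,0,0,1],[3,0,0,0,0,0,1],[3,0,0,0,0,0,1],[2.2,0,0,0,0,0,1]]]}}

```text
clock: 3.07
tcp_pos: [0.4496, -0.3313, 0.0068]
orientation: [-0.341, -0.619, -0.343, 0.619]
wrist_force: [0.5, -0.4, 0.3]
finger_gap: 0.0848
```

Emit:
{"op": "drive_tool", "data": {"plan": [[[0,0,0,0,0,0,0],[0,0,0,0,0,0,0],[0,0,0,0,0,0,0],[0,0,0,0,0,0,0],[0,0,0,0,0,0,0]]], "squeeze": 40}}

```text
clock: 3.48
tcp_pos: [0.4515, -0.3334, 0.0109]
orientation: [0.342, 0.62, 0.34, -0.619]
wrist_force: [0.4, 0.5, -3.4]
finger_gap: 0.0512
```

Emit:
{"op": "drive_tool", "data": {"plan": [[[0,0,0,0,0,0,0],[0,0,0,0,0,0,0],[0,0,0,0,0,0,0],[0,0,0,0,0,0,0],[0,0,0,0,0,0,0]]]}}

```text
clock: 3.9
tcp_pos: [0.4513, -0.3332, 0.0106]
orientation: [0.342, 0.62, 0.34, -0.619]
wrist_force: [-0.3, -0.3, 6.1]
finger_gap: 0.0514
```

Emit:
{"op": "drive_tool", "data": {"plan": [[[-2,0,0,0,0,0,0],[-2,0,0,0,0,0,0],[-2,0,0,0,0,0,0],[-2,0,0,0,0,0,0],[-2,0,0,0,0,0,0]]]}}

```text
clock: 4.32
tcp_pos: [0.4501, -0.3322, 0.1099]
orientation: [-0.341, -0.619, -0.341, 0.619]
wrist_force: [1.0, -0.8, -2.9]
finger_gap: 0.0514
```

Run:
```python
from h import *
delta(toray(-.075,0,.11),12.97)
s=env.get_state();im=env.read_camera("wrist");cv2.imwrite("pics/w2.png",im[:,:,::-1])
```

```text
t 4.32 tcp [ 0.4501 -0.3322  0.1099] ydir -32.33 gap 0.0514 F [ 0.9604 -0.8047 -2.9468] j [-0.7794  0.3489 -0.2095  1.0132  0.0001  1.3556]
shift cm, tool axes: [  0.0103  -6.7462 -47.6522] rotvec deg: [-45.2957  -0.0323   0.0375] | in goal axes: [ -0.0076  29.123  -38.3157]
```

View pics/w2.png

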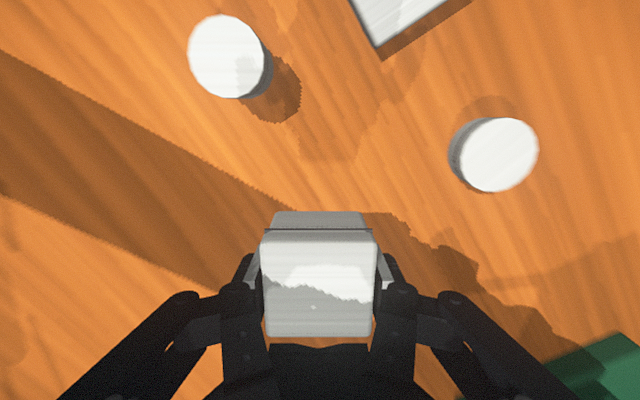

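Emit:
{"op": "drive_tool", "data": {"plan": [[[0,-0.3,-2,0,0,0,0],[0,-0.5,-3.5,0,0,0,0],[0,-0.5,-3.5,0,0,0,0],[0,-0.5,-3.5,0,0,0,0],[0,-0.5,-3.5,0,0,0,0]]]}}

```text
clock: 4.78
tcp_pos: [0.5166, -0.1836, 0.1086]
orientation: [-0.341, -0.619, -0.341, 0.62]
wrist_force: [1.5, -0.1, -2.1]
finger_gap: 0.0516
```

Emit:
{"op": "drive_tool", "data": {"plan": [[[0,-0.5,-3.5,0,0,0,0],[0,-0.5,-3.5,0,0,0,0],[0,-0.5,-3.5,0,0,0,0],[0,-0.5,-3.5,0,0,0,0],[0,-0.5,-3.5,0,0,0,0]]]}}

```text
clock: 5.2
tcp_pos: [0.5891, -0.022, 0.1085]
orientation: [-0.341, -0.619, -0.341, 0.62]
wrist_force: [1.0, -1.9, -2.6]
finger_gap: 0.0516
```

Emit:
{"op": "drive_tool", "data": {"plan": [[[0,-0.5,-3.5,0,0,0,0],[0,-0.5,-3.5,0,0,0,0],[0,-0.5,-3.5,0,0,0,0],[0,-0.4,-2.5,0,0,0,0],[0,0,-1,0,0,0,0]]]}}

```text
clock: 5.62
tcp_pos: [0.6483, 0.1086, 0.1081]
orientation: [0.342, 0.619, 0.343, -0.619]
wrist_force: [-0.3, -0.2, -1.7]
finger_gap: 0.0515
```

Emit:
{"op": "drive_tool", "data": {"plan": [[[0,0,0,-5,0,0,0],[0,0,0,-5,0,0,0],[0,0,0,-5,0,0,0],[0,0,0,-5,0,0,0],[0,0,0,-5,0,0,0]]]}}

```text
clock: 6.03
tcp_pos: [0.6473, 0.1041, 0.1083]
orientation: [-0.468, -0.53, -0.468, 0.53]
wrist_force: [-0.1, 0.6, -2.5]
finger_gap: 0.0517
```

Emit:
{"op": "drive_tool", "data": {"plan": [[[0,0,0,-5,0,0,0],[0,0,0,-5,0,0,0],[0,0,0,-5,0,0,0],[0,0,0,-5.3,0,0,0],[0,0,0,0,0,0,0]]]}}

```text
clock: 6.45
tcp_pos: [0.6473, 0.104, 0.1084]
orientation: [0.553, 0.44, 0.554, -0.44]
wrist_force: [0.1, 0.2, -2.4]
finger_gap: 0.0514
```

Run:
```python
from h import *
delta(toray(-.075,0,.11),12.97)
im=env.read_camera("wrist");cv2.imwrite("pics/w3.png",im[:,:,::-1])
im=env.read_camera("top")[:,:,::-1];cv2.imwrite("pics/t3.png",cv2.resize(im[60:300,120:350],None,fx=2.5,fy=2.5))
```

```text
t 6.45 tcp [0.6473 0.104  0.1084] ydir 13.07 gap 0.0514 F [ 0.0782  0.186  -2.3726] j [ 0.0371  0.5251  0.0633  1.1102 -0.0002  1.3797]
shift cm, tool axes: [-0.1568  0.1102 -0.2345] rotvec deg: [ 0.0995 -0.0034  0.0743] | in goal axes: [-0.1567  0.11   -0.2347]
```

View pics/w3.png

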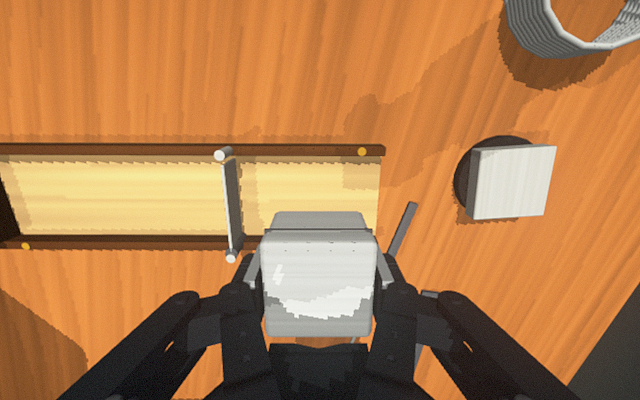

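View pics/t3.png

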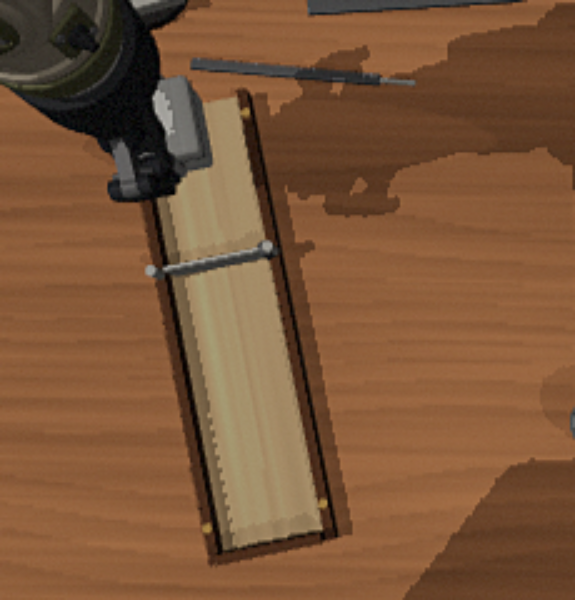

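Emit:
{"op": "drive_tool", "data": {"plan": [[[2,0.1,-0.2,0,0,0,0],[2,0,0,0,0,0,0],[2,0,0,0,0,0,0],[1.5,0,0,0,0,0,0],[1,0,0,0,0,0,0]]]}}

```text
clock: 6.97
tcp_pos: [0.647, 0.1066, 0.022]
orientation: [0.552, 0.44, 0.554, -0.442]
wrist_force: [-0.0, 1.1, -1.6]
finger_gap: 0.0513
```

Run:
```python
from h import *
delta(toray(-.075,0,.0155),12.97)
im=env.read_camera("top")[:,:,::-1];cv2.imwrite("pics/t4.png",cv2.resize(im[60:200,120:280],None,fx=4,fy=4))
```

```text
t 6.97 tcp [0.647  0.1066 0.022 ] ydir 12.84 gap 0.0513 F [-0.0482  1.1322 -1.5973] j [ 0.041   0.5946 -0.0454  0.9336 -0.      1.3876]
shift cm, tool axes: [0.651  0.0865 0.0271] rotvec deg: [-0.1263 -0.0304  0.1645] | in goal axes: [0.6513 0.0845 0.0269]
```

View pics/t4.png

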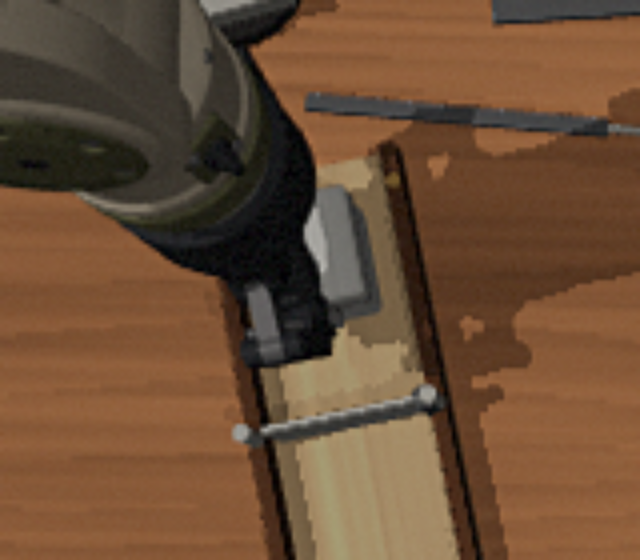

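Emit:
{"op": "drive_tool", "data": {"plan": [[[0.3,0.1,0,0,0,0,0],[0.2,0,0,0,0,0,0],[0.1,0,0,0,0,0,0],[0,0,0,0,0,0,0],[0,0,0,0,0,0,0]]]}}

```text
clock: 7.43
tcp_pos: [0.65, 0.1071, 0.0192]
orientation: [0.554, 0.441, 0.553, -0.44]
wrist_force: [0.4, -0.2, -2.1]
finger_gap: 0.0512
```

Emit:
{"op": "drive_tool", "data": {"plan": [[[0.2,0,0,0,0,0,0],[0.1,0,0,0,0,0,0],[0,0,0,0,0,0,0],[0,0,0,0,0,0,0],[0,0,0,0,0,0,0]]]}}

```text
clock: 7.85
tcp_pos: [0.6493, 0.1071, 0.0153]
orientation: [0.553, 0.44, 0.553, -0.44]
wrist_force: [-0.2, 0.1, -2.5]
finger_gap: 0.0515
```

Emit:
{"op": "drive_tool", "data": {"plan": [[[0.1,0,0,0,0,0,0],[0.1,0,0,0,0,0,0],[0,0,0,0,0,0,0],[0,0,0,0,0,0,0],[0,0,0,0,0,0,0]]]}}

```text
clock: 8.27
tcp_pos: [0.6496, 0.1071, 0.0146]
orientation: [0.554, 0.441, 0.553, -0.44]
wrist_force: [-2.6, 0.6, 6.2]
finger_gap: 0.0514
```

Contact with the lane floor, Fz has turned to +6 N. Releasing.

Emit:
{"op": "drive_tool", "data": {"plan": [[[0,0,0,0,0,0,0.85],[0,0,0,0,0,0,0.85],[0,0,0,0,0,0,0.85],[0,0,0,0,0,0,0.85],[0,0,0,0,0,0,0.85]]]}}

```text
clock: 8.68
tcp_pos: [0.6494, 0.1071, 0.0132]
orientation: [0.553, 0.44, 0.553, -0.44]
wrist_force: [0.1, -0.4, -0.2]
finger_gap: 0.0725
```

Emit:
{"op": "drive_tool", "data": {"plan": [[[-1.5,0,0,0,0,0,0.85],[-2.5,0,0,0,0,0,0.85],[-3,0,0,0,0,0,0.85],[-3,0,0,0,0,0,0.85],[-2,0,0,0,0,0,0.85]]]}}

```text
clock: 9.1
tcp_pos: [0.6503, 0.1071, 0.1363]
orientation: [0.554, 0.441, 0.553, -0.44]
wrist_force: [0.4, -0.8, 1.1]
finger_gap: 0.0727
```

Run:
```python
from h import *
delta(toray(-.113,0,.10),102.97)
im=env.read_camera("wrist");cv2.imwrite("pics/w5.png",im[:,:,::-1])
im=env.read_camera("top")[:,:,::-1];cv2.imwrite("pics/t5.png",cv2.resize(im[60:200,120:280],None,fx=4,fy=4))
```

```text
t 9.1 tcp [0.6503 0.1071 0.1363] ydir 12.97 gap 0.0727 F [ 0.3954 -0.7798  1.0709] j [0.0416 0.512  0.1122 1.168  0.0001 1.3859]
shift cm, tool axes: [3.6397 3.5413 0.0039] rotvec deg: [-89.9975   0.1506  -0.1116] | in goal axes: [ 3.6294 -0.0054  3.5519]
```

View pics/w5.png

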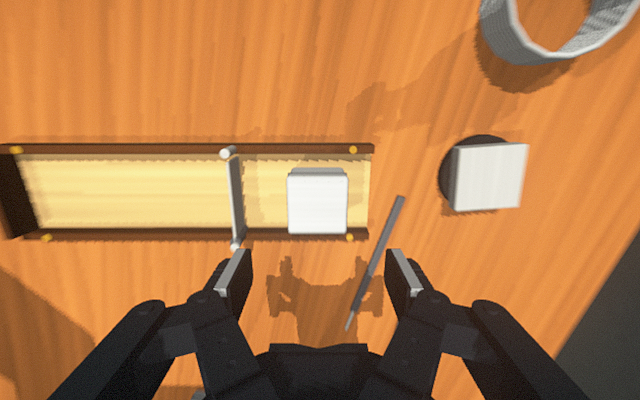

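View pics/t5.png

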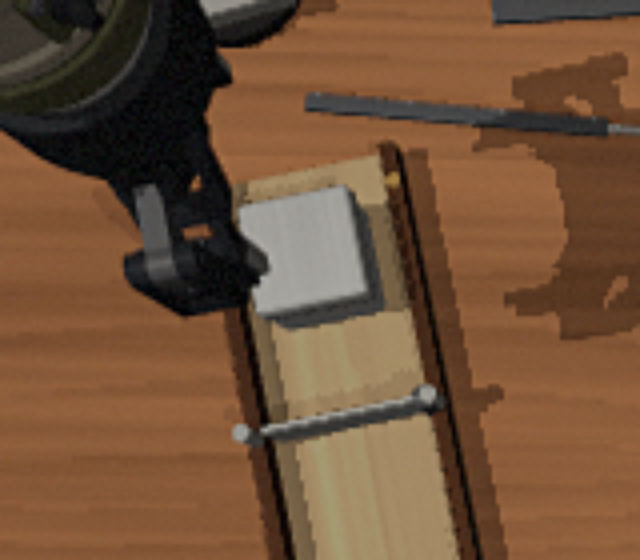

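Run:
```python
from h import *
m=env.camera_model("top")
p=(np.array([(238,205),(348,186),(371,297),(260,318)])+.5)/4-.5+[120,60]
w=ray(m,p,.048)[:,:2];print(np.c_[(w-O)@D,(w-O)@N],((w-O)@D).mean(),((w-O)@N).mean())
```

```text
[[-0.1038 -0.0245]
 [-0.1021  0.0272]
 [-0.0484  0.0278]
 [-0.0494 -0.0243]] -0.07594212724356891 0.0015672709900554577
```

Emit:
{"op": "drive_tool", "data": {"plan": [[[0,2.4,0,-7,0,0,0],[0,2.5,0.3,-7,0,0,0],[0,0,0,-7,0,0,0],[0,0,0,-7,0,0,0],[0,0,0,-7,0,0,0]]]}}

```text
clock: 9.62
tcp_pos: [0.6969, 0.1182, 0.1312]
orientation: [0.66, 0.251, 0.662, -0.252]
wrist_force: [0.4, 0.3, 0.9]
finger_gap: 0.0119
```

Emit:
{"op": "drive_tool", "data": {"plan": [[[0,0,0,-7,0,0,0],[0,0,0,-7,0,0,0],[0,0,0,-7,0,0,0],[0,0,0,-7,0,0,0],[0,0,0,-7,0,0,0]]]}}

```text
clock: 10.03
tcp_pos: [0.6966, 0.1181, 0.1317]
orientation: [0.705, 0.041, 0.707, -0.041]
wrist_force: [0.6, 0.4, 0.2]
finger_gap: -0.0
```

Emit:
{"op": "drive_tool", "data": {"plan": [[[0,0,0,-7,0,0,0],[0,0,0,-7,0,0,0],[0,0,0,-6,0,0,0],[0,0,0,0,0,0,0],[0,0,0,0,0,0,0]]]}}

```text
clock: 10.45
tcp_pos: [0.6968, 0.1181, 0.1321]
orientation: [0.702, -0.079, 0.703, 0.079]
wrist_force: [0.7, 0.3, -0.1]
finger_gap: -0.0
```

Run:
```python
from h import *
delta(toray(-.127,0,.012),102.97)
im=env.read_camera("wrist");cv2.imwrite("pics/w6.png",im[:,:,::-1])
```

```text
t 10.45 tcp [0.6968 0.1181 0.1321] ydir 102.8 gap -0.0 F [ 0.7356  0.2987 -0.1435] j [ 0.0545  0.6131  0.2723  1.2316  0.     -0.169 ]
shift cm, tool axes: [12.0099 -0.0377  0.1947] rotvec deg: [-0.1652 -0.0903 -0.0179] | in goal axes: [12.0102 -0.0345  0.1757]
```

View pics/w6.png

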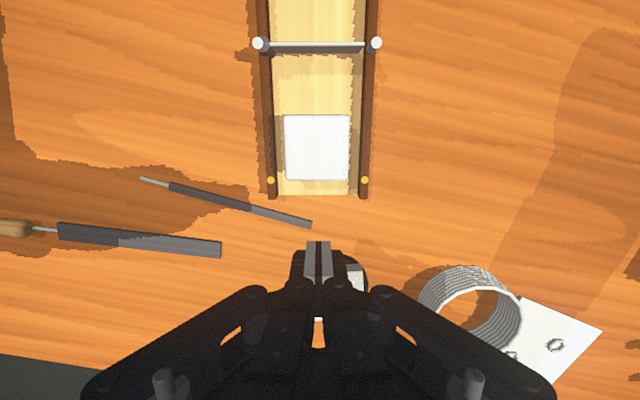

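Emit:
{"op": "drive_tool", "data": {"plan": [[[3,0,0.1,0,0,0,0],[3,0,0.1,0,0,0,0],[3,0,0,0,0,0,0],[2,0,0,0,0,0,0],[1,0,0,0,0,0,0]]]}}

```text
clock: 10.92
tcp_pos: [0.6966, 0.1185, 0.0091]
orientation: [0.701, -0.079, 0.705, 0.079]
wrist_force: [-1.1, -0.1, 0.1]
finger_gap: 0.0003
```

Emit:
{"op": "drive_tool", "data": {"plan": [[[0,0,-0.3,0,0,0,0],[0,0,-0.3,0,0,0,0],[0,0,-0.3,0,0,0,0],[0,0,-0.3,0,0,0,0],[0,0,0,0,0,0,0]]]}}

```text
clock: 11.33
tcp_pos: [0.688, 0.1159, 0.0153]
orientation: [0.703, -0.08, 0.702, 0.08]
wrist_force: [-0.6, 0.1, 0.3]
finger_gap: 0.0004
```

```bash
cat > look.py <<'E'
import sys
from h import *
s=env.get_state();q=s["tcp_pos"]
print("TCP tray x,y,z",(q[:2]-O)@D,(q[:2]-O)@N,q[2])
delta(toray(.1,0,.012),102.97)
n=sys.argv[1]
a=env.read_camera("wrist")[:,:,::-1];b=env.read_camera("side")[:,:,::-1]
cv2.imwrite(f"pics/{n}.png",np.vstack([a[:, 120:520],]));cv2.imwrite(f"pics/{n}s.png",cv2.resize(b[80:230,130:380],None,fx=3,fy=3))
E
python3 look.py p1
```

```text
TCP tray x,y,z -0.11618269926670834 -0.00014560160050118912 0.015274896318366822
t 11.33 tcp [0.688  0.1159 0.0153] ydir 102.96 gap 0.0004 F [-0.5846  0.1336  0.309 ] j [ 0.052   0.6696  0.0739  0.9726  0.0001 -0.1742]
shift cm, tool axes: [  0.2746  -0.0187 -21.619 ] rotvec deg: [-0.0137  0.1403  0.0215] | in goal axes: [  0.3275  -0.0136 -21.6183]
```

View pics/p1.png

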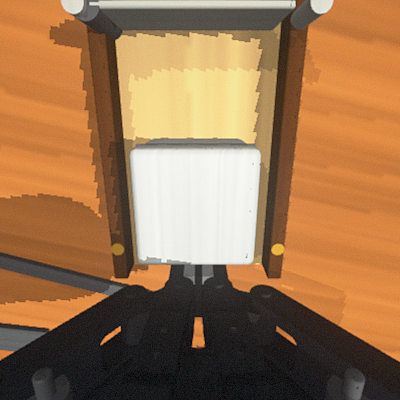

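View pics/p1s.png

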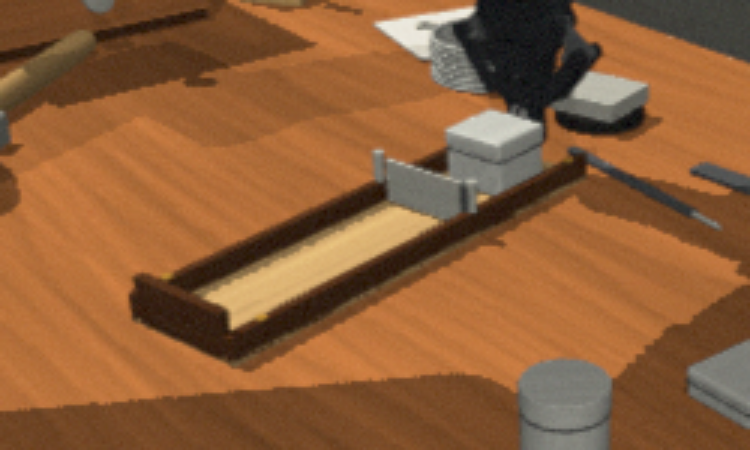

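Emit:
{"op": "drive_tool", "data": {"plan": [[[0,0,-0.4,0,0,0,0],[0,0,-0.8,0,0,0,0],[0,0,-0.8,0,0,0,0],[0,0,-0.8,0,0,0,0],[0,0,-0.8,0,0,0,0]]]}}

```text
clock: 11.85
tcp_pos: [0.6535, 0.1079, 0.0143]
orientation: [0.704, -0.08, 0.701, 0.08]
wrist_force: [2.3, 1.1, 3.1]
finger_gap: 0.0002
```

Emit:
{"op": "drive_tool", "data": {"plan": [[[0,0,-0.8,0,0,0,0],[0,0,-0.8,0,0,0,0],[0,0,-0.8,0,0,0,0],[0,0,-0.8,0,0,0,0],[0,0,-0.8,0,0,0,0]]]}}

```text
clock: 12.27
tcp_pos: [0.6144, 0.0993, 0.0142]
orientation: [0.704, -0.08, 0.701, 0.08]
wrist_force: [4.6, 1.4, 2.5]
finger_gap: 0.0001
```

```bash
python3 look.py p2
```

```text
TCP tray x,y,z -0.0407643015336481 -0.0005101991704256209 0.014179685414303627
t 12.27 tcp [0.6144 0.0993 0.0142] ydir 103.0 gap 0.0001 F [4.6334 1.4014 2.5268] j [ 0.0308  0.5419 -0.1618  0.8636  0.0012 -0.196 ]
shift cm, tool axes: [  0.1657  -0.0436 -14.0772] rotvec deg: [ 0.0279  0.2126 -0.0261] | in goal axes: [  0.218   -0.0504 -14.0764]
```

View pics/p2.png

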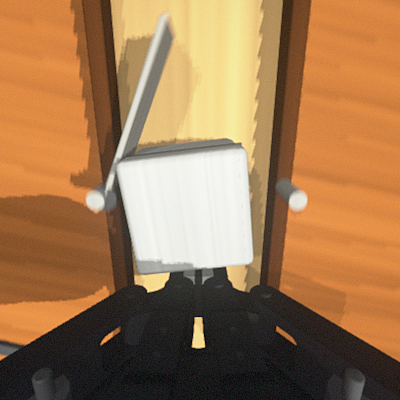

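View pics/p2s.png

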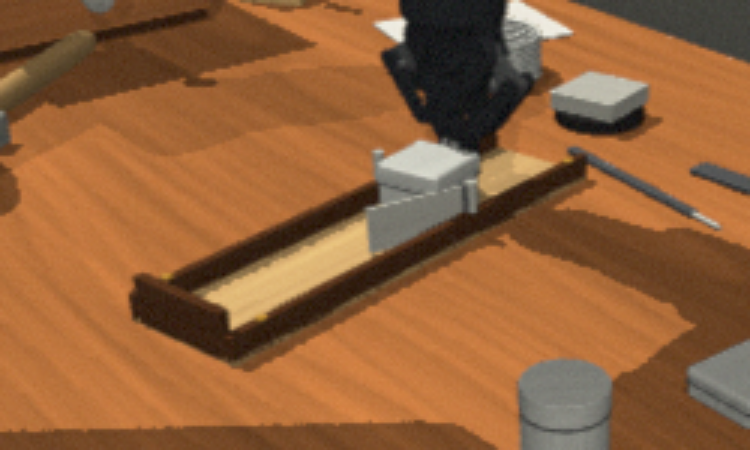

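Emit:
{"op": "drive_tool", "data": {"plan": [[[0,0,0.4,0,0,0,0],[0,-0.6,0,0,0,0,0],[0,-0.6,0,0,0,0,0],[0,0,-0.5,0,0,0,0],[0,0,-0.5,0,0,0,0]]]}}

```text
clock: 12.78
tcp_pos: [0.6105, 0.0851, 0.0128]
orientation: [0.703, -0.08, 0.703, 0.08]
wrist_force: [1.2, 0.4, -0.8]
finger_gap: -0.0
```

Emit:
{"op": "drive_tool", "data": {"plan": [[[0,0,-0.5,0,0,0,0],[0,0,-0.6,0,0,0,0],[0,0,-0.6,0,0,0,0],[0,0,0,0,0,0,0],[0,0,0,0,0,0,0]]]}}

```text
clock: 13.2
tcp_pos: [0.5928, 0.0821, 0.0134]
orientation: [0.702, -0.08, 0.703, 0.08]
wrist_force: [0.0, 0.1, -0.2]
finger_gap: 0.0
```

```bash
python3 look.py p3
```

```text
TCP tray x,y,z -0.01587283324512579 0.011501854113673195 0.013402650499765842
t 13.2 tcp [0.5928 0.0821 0.0134] ydir 102.98 gap 0.0 F [ 0.0406  0.0662 -0.1517] j [ 0.0034  0.5069 -0.2252  0.8394  0.0001 -0.223 ]
shift cm, tool axes: [  0.149    1.1517 -11.587 ] rotvec deg: [ 0.0053 -0.0416 -0.0152] | in goal axes: [  0.1403   1.1507 -11.5873]
```

View pics/p3.png

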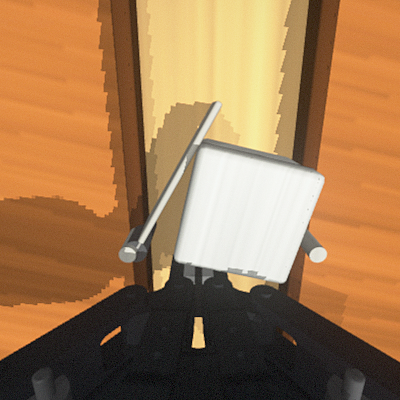

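Emit:
{"op": "drive_tool", "data": {"plan": [[[0,0,1.5,0,0,0,0],[0,0.8,0,0,0,0,0],[0,0.9,0,0,0,0,0],[0,0.9,0,0,0,0,0],[0,0,-0.5,0,0,0,0]]]}}

```text
clock: 13.72
tcp_pos: [0.5969, 0.1117, 0.0131]
orientation: [0.702, -0.08, 0.703, 0.081]
wrist_force: [0.9, -0.2, 0.3]
finger_gap: 0.0
```

Emit:
{"op": "drive_tool", "data": {"plan": [[[0,0,-0.5,0,0,0,0],[0,0,-0.5,0,0,0,0],[0,0,-0.5,0,0,0,0],[0,0,-0.3,0,0,0,0],[0,0,0,0,0,0,0]]]}}

```text
clock: 14.13
tcp_pos: [0.5792, 0.1051, 0.0135]
orientation: [0.702, -0.08, 0.703, 0.08]
wrist_force: [-0.0, -1.3, 0.2]
finger_gap: 0.0002
```

```bash
python3 look.py p4
```

```text
TCP tray x,y,z -0.007730487766295796 -0.014064320246092292 0.013474077939556978
t 14.13 tcp [0.5792 0.1051 0.0135] ydir 102.95 gap 0.0002 F [-0.0404 -1.261   0.2007] j [ 0.0433  0.4908 -0.2529  0.8276 -0.0001 -0.1826]
shift cm, tool axes: [  0.1528  -1.4104 -10.7725] rotvec deg: [-0.0239 -0.0283  0.0017] | in goal axes: [  0.1474  -1.406  -10.7731]
```

View pics/p4.png

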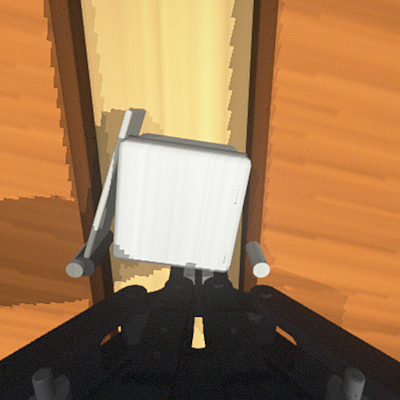

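View pics/p4s.png

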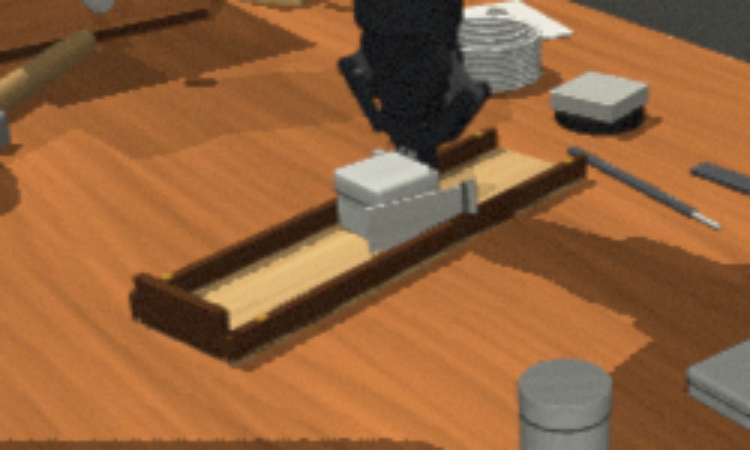

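Emit:
{"op": "drive_tool", "data": {"plan": [[[0,0,0.4,0,0,0,0],[0,-0.5,0,0,0,0,0],[0,0,-0.6,0,0,0,0],[0,0,-0.6,0,0,0,0],[0,0,-0.6,0,0,0,0]]]}}

```text
clock: 14.65
tcp_pos: [0.5676, 0.0974, 0.0134]
orientation: [0.703, -0.08, 0.702, 0.08]
wrist_force: [2.0, 0.5, 0.7]
finger_gap: -0.0
```

Emit:
{"op": "drive_tool", "data": {"plan": [[[0,0,-0.5,0,0,0,0],[0,0,-0.5,0,0,0,0],[0,0,0,0,0,0,0],[0,0,0,0,0,0,0],[0,0,0,0,0,0,0]]]}}

```text
clock: 15.07
tcp_pos: [0.5574, 0.0952, 0.0132]
orientation: [0.702, -0.08, 0.703, 0.08]
wrist_force: [-0.2, -0.7, -0.4]
finger_gap: -0.0
```

```bash
python3 look.py p5
```

```text
TCP tray x,y,z 0.015746838975149852 -0.009286524043871838 0.013204464122191607
t 15.07 tcp [0.5574 0.0952 0.0132] ydir 102.97 gap -0.0 F [-0.1872 -0.7016 -0.4109] j [ 0.0273  0.4541 -0.3162  0.8012 -0.0002 -0.1991]
shift cm, tool axes: [ 0.1264 -0.928  -8.4253] rotvec deg: [ 0.0023 -0.0404  0.0012] | in goal axes: [ 0.1204 -0.9283 -8.4254]
```

View pics/p5.png

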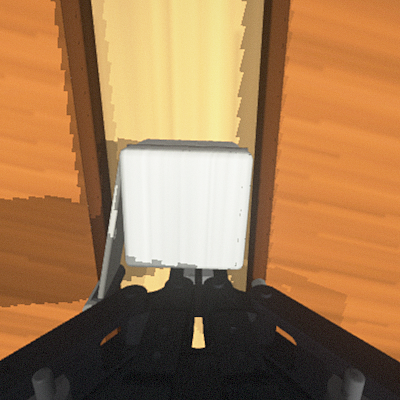

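Emit:
{"op": "drive_tool", "data": {"plan": [[[0,0,0.4,0,0,0,0],[0,-0.4,0,0,0,0,0],[0,0,-0.6,0,0,0,0],[0,0,-0.7,0,0,0,0],[0,0,-0.7,0,0,0,0]]]}}

```text
clock: 15.58
tcp_pos: [0.543, 0.0878, 0.0134]
orientation: [0.703, -0.08, 0.702, 0.08]
wrist_force: [1.4, 0.7, 0.4]
finger_gap: 0.0
```

Emit:
{"op": "drive_tool", "data": {"plan": [[[0,0,-0.7,0,0,0,0],[0,0,-0.7,0,0,0,0],[0,0,-0.7,0,0,0,0],[0,0,0,0,0,0,0],[0,0,0,0,0,0,0]]]}}

```text
clock: 16.0
tcp_pos: [0.5217, 0.0829, 0.0133]
orientation: [0.702, -0.08, 0.703, 0.08]
wrist_force: [-0.1, -0.3, 0.3]
finger_gap: -0.0003
```

```bash
python3 look.py p6
```

```text
TCP tray x,y,z 0.05327374567545445 -0.005303154881693787 0.0133160155197555
t 16.0 tcp [0.5217 0.0829 0.0133] ydir 102.96 gap -0.0003 F [-0.065  -0.3141  0.2741] j [ 0.0057  0.395  -0.4135  0.7632 -0.0002 -0.2206]
shift cm, tool axes: [ 0.1357 -0.5306 -4.6725] rotvec deg: [-0.0065 -0.0506 -0.0004] | in goal axes: [ 0.1316 -0.5301 -4.6727]
```

View pics/p6.png

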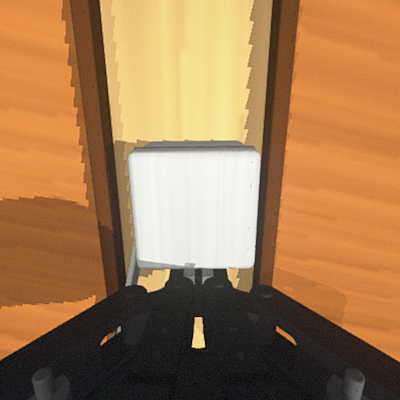

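Emit:
{"op": "drive_tool", "data": {"plan": [[[0,0,-0.7,0,0,0,0],[0,0,-0.7,0,0,0,0],[0,0,-0.7,0,0,0,0],[0,0,-0.7,0,0,0,0],[0,0,-0.7,0,0,0,0]]]}}

```text
clock: 16.52
tcp_pos: [0.4881, 0.0751, 0.0135]
orientation: [0.703, -0.08, 0.702, 0.08]
wrist_force: [2.3, -0.5, 1.8]
finger_gap: -0.0003
```

Emit:
{"op": "drive_tool", "data": {"plan": [[[0,0,-0.7,0,0,0,0],[0,0,-0.7,0,0,0,0],[0,0,-0.5,0,0,0,0],[0,0,0,0,0,0,0],[0,0,0,0,0,0,0]]]}}

```text
clock: 16.93
tcp_pos: [0.4687, 0.0709, 0.013]
orientation: [0.702, -0.08, 0.703, 0.08]
wrist_force: [-0.1, -0.8, 0.6]
finger_gap: 0.0001
```

```bash
python3 look.py p7
```

```text
TCP tray x,y,z 0.10764696027244917 -0.005462716438520768 0.01295502473087461
t 16.93 tcp [0.4687 0.0709 0.013 ] ydir 102.96 gap 0.0001 F [-0.0576 -0.7946  0.5919] j [-0.0195  0.3099 -0.5478  0.7151 -0.0001 -0.2457]
shift cm, tool axes: [ 0.0938 -0.5462  0.7649] rotvec deg: [-0.0072 -0.1114 -0.0232] | in goal axes: [ 0.0955 -0.5463  0.7646]
```

View pics/p7.png

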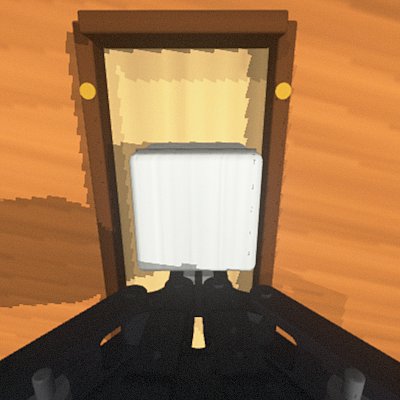

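View pics/p7s.png

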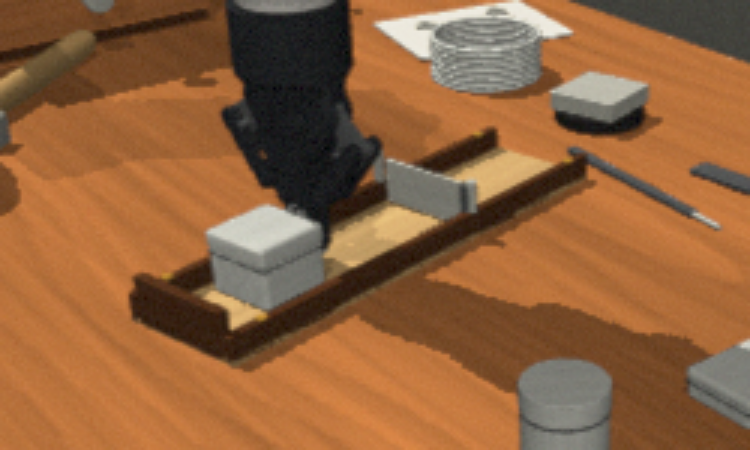

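The gate has already shut behind the pusher. The tin sits straight at x of about 0.145. I'll back off slightly and lift straight up, clear of the gate.

Emit:
{"op": "drive_tool", "data": {"plan": [[[0,0,0.5,0,0,0,0],[-1,0,0.3,0,0,0,0],[-3,0,0,0,0,0,0],[-3,0,0,0,0,0,0],[-3,0,0,0,0,0,0]]]}}

```text
clock: 17.45
tcp_pos: [0.4775, 0.0729, 0.1138]
orientation: [0.702, -0.08, 0.703, 0.08]
wrist_force: [0.8, 1.0, -0.8]
finger_gap: 0.0
```

Emit:
{"op": "drive_tool", "data": {"plan": [[[-2,0,2,0,0,0,0],[0,2,3,0,0,0,0],[0,3,3,0,0,0,0],[0,3,3,0,0,0,0],[0,0,0,0,0,0,0]]]}}

```text
clock: 17.87
tcp_pos: [0.5704, 0.1794, 0.1327]
orientation: [0.704, -0.081, 0.701, 0.082]
wrist_force: [0.1, 0.2, 0.4]
finger_gap: 0.0
```

```bash
python3 look.py p8
python3 - <<'E'
from h import *
im=env.read_camera("top")[:,:,::-1];cv2.imwrite("pics/t8.png",cv2.resize(im[130:300,150:290],None,fx=3.5,fy=3.5,interpolation=cv2.INTER_CUBIC))
E
```

```text
TCP tray x,y,z -0.01583916919899489 -0.08840321885015388 0.13265304140806386
t 17.87 tcp [0.5704 0.1794 0.1327] ydir 103.22 gap 0.0 F [0.0942 0.2441 0.3637] j [ 0.1694  0.3985 -0.0762  1.0924  0.0022 -0.0613]
shift cm, tool axes: [ 12.0037  -8.8126 -11.6688] rotvec deg: [ 0.2496  0.2191 -0.1114] | in goal axes: [ 12.0653  -8.8398 -11.5843]
```

View pics/t8.png

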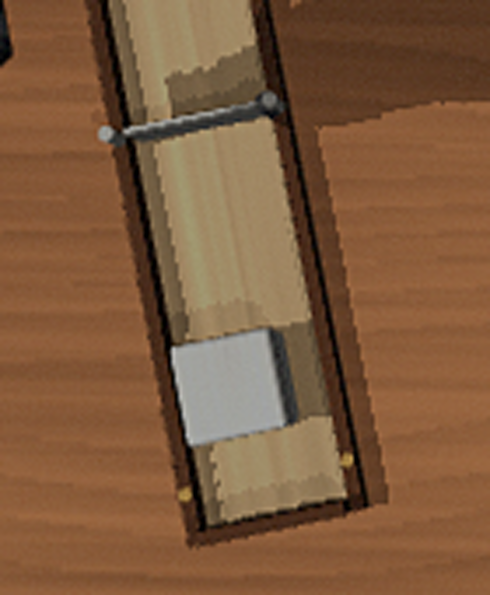

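View pics/p8s.png

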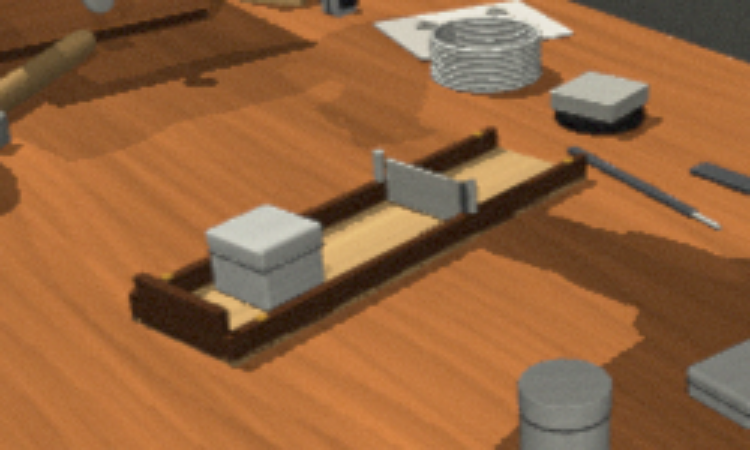

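Run:
```python
from h import *
m=env.camera_model("top")
p=(np.array([(172,347),(270,328),(287,429),(191,446)])+.5)/3.5-.5+[150,130]
w=ray(m,p,.048)[:,:2];print(((w-O)@D).mean(),((w-O)@N).mean())
print(env.hand_in())
```

```text
0.14536548786511075 -0.0038902886397357917
the job is handed in; nothing more can be done
None
```

I stood the square tin upright in the lane at tray x ≈ -0.076 m, with the gate shut, then pushed it along the floor through the gate with the closed fingers. The job is handed in; no verdict was reported.

**Push:** the gate turned and shifted the tin twice in the gateway, by about 8° and then about 10°. I moved the pusher sideways each time and the tin straightened. At its worst the tin was about 10 mm off the lane's centre line, inside the 20 mm limit.

**Last checks:**
- **Tin:** the top and side pictures show it upright, its centre at x ≈ 0.145 m and y ≈ -0.004 m in the tray frame.
- **Gate:** it is shut behind the tin.
- **Robot:** the arm is clear, with the fingertips about 13 cm up and beside the tray.
- **Limits:** the highest wrist force I saw reported was about 6 N, and the job took about 18 s.

None of the last checks failed or disagreed. The gate angle was judged from the pictures only, since it can't be read directly.

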